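# Clear the tipped bobbin from the turntable into the magazine

### The arm

A 7-joint arm with a two-finger parallel gripper is mounted at the origin on the work surface. World frame = base frame: x ahead of the robot, y to its left, z up, the work surface at z = 0. Lengths are in m, angles in rad, forces in N, time in s.
With the tool pointing down it reaches from about 0.4 to 0.875 m from the base axis. Payload 6.5 kg.
Tool frame: the origin (TCP) lies on the centre line of the jaws, within the pads' length; the fingertips stand r.nose_length ahead of it and the grasp point (between the pads) lies 3 mm ahead of it (r.nose_length is the distance from the TCP to the fingertips, in m); z points along the fingers, y is the line along which they close (so a half turn about z gives the same grasp; the last joint's range is limited). The gripper opens to 85 mm and grips with 20 to 120 N. Pads are 22 mm wide; open, the fingers measure 114 mm over their backs; the gripper's body (76 mm by 85 mm) begins 54 mm behind the grasp point. The pads swing forward as they close: fully open they stand 13 mm farther back than shut.
Start: joints at [1.229, 0.536, -0.004, 1.538, 0.003, 1.067, -0.071], TCP at [0.177, -0.625, 0.253] pointing down, gripper open.
Joint ranges: [-2.7, 2.7], [-0.37, 2.16], [-1.27, 1.26], [0.24, 2.4], [-1.31, 4.45], [0.19, 1.91], [-2.76, 2.76]. Speed limits (rad/s): [2.39, 2.39, 3.14, 3.14, 3.14, 3.14, 3.14].

### API

Orientations are given as a 3x3 rotation matrix whose columns are the frame's x, y, z axes.
In Python, from station import r gives the robot as it stands.
- The arm moves only by the tool play_rows, never from a script. Its argument "commands" is one flat list of numbers, 4 for each row, row after row: the shift along the tool's x, y, z scaled (see below), then the turn about the tool's z scaled (see below). A call has 1 to 20 rows; each row shifts and turns the commanded pose from where the row before left it, along the tool's axes as they then stand; what a row does not reach is not made up. The controller multiplies each number of a shift by 0.15 m and each number of a turn by 0.12 rad. A row lasts 1/12 s, in which the tool goes at most 41.7 mm and 7.16 degrees, less where a joint would pass 70% of its speed; a pose out of reach is approached as far as the arm can. A call with a number of a shift or a turn outside -1 to 1 is refused whole. A call with a gripper value outside its range is refused whole. "hand" is the opening, from -1 (shut) to 1 (fully open), set as the call begins (left out, the last holds). The fingers move at their own pace and stop on an object; the grip force is fixed at half the most. Time passes only in rows, so rows that do not move let the fingers close. It gives the time, the measured TCP pose, the force, the opening and the grip force at its end, in the units of the state.
- r.read_state(): the state, without advancing time (a new reading comes with each control period).
- r.capture(name): name is "scene" or "top"; returns the picture (384x512x3 uint8, red, green, blue); there is no depth.
- r.get_calibration(name): a dict with "fov_y" (degrees; the focal length in pixels is half the picture's height over the tangent of half this angle, whatever the lens; pixels are square), "cx", "cy" (the principal point, pixels), "rvec" (rotation vector, rad) and "tvec" (3), from world to camera coordinates, as OpenCV has them. Camera axes: x right, y down, z forward; pixel columns grow to the right and rows downward; lengths in m; the calibration is good to about 2 mm. A picture is of the moment at which its call begins. get_calibration takes no time and is no camera call.
- r.sign_off(): hands the job in; it is judged then, once.
Trained networks look in the newest picture that a camera, given by its name, has taken for a name from the list of things; names that differ only in an ending like _2 or _b are one class to them, and where a whole thing is asked for, a point or a joint stands for the part that bears it (a point fixed in the world has none). Each returns a list of dicts, best first, with "conf" (0 to 1); they miss things now and then, are a little off and sometimes report something else, mostly with a low value. They report only what shows in the picture. A call takes as long as a camera call. They do not tell look-alikes from the thing itself.
- r.regions_of(camera, query): "pixels" (384x512 bool, what is visible of it).
- r.spot_point(camera, query): "position" ([x, y, z] in m, in the coordinates of the camera as it stood for that picture, good to about 4 mm: a listed point, or the origin of a listed thing).
The state is a dict: "clock": time; "joint_positions": joint angles; "joint_vel": joint speeds; "joint_torque": joint torques, N m; "position": TCP position; "eef_rot": TCP orientation; "contact_force": force on the tool from outside, world axes, zero at the start; "moment": the same for the moment, N m; "gripper_width": finger opening in m; "grasp_force": force on a finger pad.
Only numpy, scipy, OpenCV 4.12 (cv2) and the standard library are available. Lean on these libraries where they do the work, as an engineer would, in place of code of your own. Each camera call takes 0.05 s, during which the arm holds its last target. There are 200 camera calls.

### The job

One coil bobbin has tipped onto its side on the freely turning turntable. Lift it off, leaving the standing bobbins upright on the turntable, and set it down (do not drop it) lengthwise in the open bed of the magazine and let go of it. Then push it from behind into the magazine's close-fitting case until it is fully home against the back stop, without disturbing the cap stack.

Things in the scene. Friction and masses are not known exactly. Their poses are not given: they have to be found in the camera images.
- bobbin: The tipped bobbin, lying on its side on the turntable: black plastic, 72 mm long, a square 50 x 50 mm flange 7 mm thick at each end and between them a round waist 40 mm in diameter and 58 mm long. Origin: the middle of its underside as it lies, 25 mm below its axis. x runs along its length (both ends are alike), z up. 0.12 kg.
- standing_a: A like bobbin standing on end on the turntable, 72 mm tall, 50 x 50 mm. Origin: centre of its foot; z up along its length.
- standing_b: A second standing bobbin, the same as standing_a.
- turntable: Fixed grey foot of the turntable, 150 mm across. Origin: on the turntable's axis at bench height; z up.
- platter_top (a point): Centre of the turntable's upper face, 36 mm above the bench. The platter is a flat aluminium disc of 280 mm diameter, 12 mm thick, without a rim.
- platter (a joint): Turn angle of the platter (rad), anticlockwise from above; it spins freely, without a stop.
- magazine: Fixed aluminium magazine on a grey base plate 196 x 86 mm, 10 mm thick. Origin: underside centre of the plate; bobbins are pushed in along +x. From x = -97 to +8 mm: open bed, floor 10 mm above the bench, lips 5 mm high, 5 mm thick, 58 mm apart inside, open at its rear end. From +8 to +25 mm: 14 mm high lead-ins narrowing to the case, which reaches from +25 (mouth) to +91 mm (back stop).
- mouth (a point): Centre of the bottom edge of the case's mouth, at floor height (10 mm above the bench); axes as the magazine. The case is 54 mm wide and 54 mm high inside, 66 mm deep, with a 24 mm slot along its roof; its outer top is 68 mm above the bench.
- stop (a point): Foot of the back stop inside the case, at floor height, 66 mm beyond the mouth; axes as the magazine. A bobbin fully home has its centre 36 mm before this point and its rear end sticks out 6 mm from the mouth.
- bobbin_center (a point): Centre of the tipped bobbin, on its axis, 25 mm above the underside as it lies.
- cap_stack: Bystander: a stack of round black ribbed caps, 60 mm in diameter, 40 mm high. Origin: centre of its underside.
Mind the look-alikes: they are no part of the job. Leave any green or orange look-alike of the standing_b alone.

How it is judged:
By the outcome, as a careful person would: the job done as asked, in the order asked, and still so for the second after the job is handed in, with the robot touching nothing.
It also fails if it takes over 58 s, if anything falls off the work surface, if the arm or the gripper's body presses on something with over 40 N, if the wrist force passes 120 N, or if a joint passes its speed limit or range.

## Working session

There is one attempt and no reset: what is moved stays moved. The work goes in short steps, Python scripts to look and compute and a tool call to move; the robot and the scene stay as the last step left them, time stands still between calls to the robot, and variables do not carry over. Pictures are saved under pics/ and viewed, at most 10 in all, crops included, and the job is handed in when it is done.

Besides the shell and the picture viewer there is one more tool, called after ">>>" as a command line: name --argument value ..., lists and objects as JSON in quotes. play_rows: Moves the arm, as the interface text tells. Shifts and turns lie within -1 to 1; 1 stands for 0.15 m of shift or 0.12 rad of turn. Its arguments: {"type":"object","properties":{"commands":{"type":"array","items":{"type":"number"}},"hand":{"type":"number"}},"required":["commands"]}

```bash
mkdir -p pics
cat > h.py <<'E'
from station import r
import numpy as np, cv2
def cal(n):
    c=r.get_calibration(n); R=cv2.Rodrigues(np.array(c["rvec"],float))[0]; t=np.array(c["tvec"],float).ravel()
    f=192/np.tan(np.radians(c["fov_y"])/2); return R,t,f,c["cx"],c["cy"]
def spot(n,q):
    R,t,*_=cal(n); return [(round(d["conf"],2),(R.T@(np.array(d["position"])-t)).round(4).tolist()) for d in r.spot_point(n,q)]
def px2w(n,u,v,z):
    R,t,f,cx,cy=cal(n); d=R.T@np.array([(u-cx)/f,(v-cy)/f,1]); o=-R.T@t
    return o+d*(z-o[2])/d[2]
def w2px(n,p):
    R,t,f,cx,cy=cal(n); c=R@np.array(p)+t; return [f*c[0]/c[2]+cx,f*c[1]/c[2]+cy]
def save(n,name):
    im=r.capture(n); cv2.imwrite(f"pics/{name}.png",im[:,:,::-1]); return im
E
python3 - <<'E'
from h import *
a=save("scene","s0"); b=save("top","t0")
cv2.imwrite("pics/t0b.png",cv2.resize(b[:,:,::-1],(800,600),interpolation=cv2.INTER_CUBIC))
for n in("scene","top"):
    R,t,f,cx,cy=cal(n); print(n,(-R.T@t).round(3),R[2].round(2),round(f),cx,cy)
    for q in("bobbin","bobbin_center","standing_a","platter_top","magazine","mouth","stop","cap_stack"): print(q,spot(n,q))
s=r.read_state(); print(s["clock"],s["position"],s["eef_rot"],s["gripper_width"],r.nose_length)
E
```

```text
scene [ 0.924 -0.431  0.776] [-0.35  0.46 -0.82] 363 253.73194928831944 188.0115118728437
bobbin [(0.97, [0.6155, 0.2442, 0.0379])]
bobbin_center []
standing_a [(0.88, [0.4783, 0.1702, 0.035]), (0.68, [0.4142, -0.0749, 0.0003]), (0.59, [0.5952, 0.1064, 0.0349]), (0.58, [0.7559, -0.0932, -0.0058])]
platter_top [(0.92, [0.5661, 0.1883, 0.0385])]
magazine [(0.6, [0.5803, -0.164, 0.0018])]
mouth [(0.6, [0.5606, -0.1672, 0.0123])]
stop [(0.7, [0.4905, -0.1714, 0.0086])]
cap_stack [(0.71, [0.7644, 0.0242, 0.0049])]
top [ 0.562 -0.022  0.952] [ 0.03 -0.   -1.  ] 367 257.10991703039986 193.88625194844298
bobbin [(0.84, [0.6124, 0.2424, 0.0364])]
bobbin_center [(0.87, [0.6145, 0.2453, 0.0618])]
standing_a [(0.95, [0.4696, 0.1691, 0.0324]), (0.75, [0.4117, -0.0733, -0.0002]), (0.67, [0.5955, 0.1014, 0.0312]), (0.56, [0.7481, -0.0982, 0.002])]
platter_top [(0.73, [0.5639, 0.188, 0.0378])]
magazine [(0.57, [0.581, -0.1643, 0.0028])]
mouth [(0.6, [0.5503, -0.1687, 0.0095]), (0.37, [0.6139, 0.2396, 0.0355])]
stop [(0.82, [0.4905, -0.169, 0.0076])]
cap_stack [(0.63, [0.7578, 0.0246, -0.0049])]
0.9 [ 0.17702387 -0.62542645  0.25331751] [[ 9.62193409e-01  2.72367112e-01  9.73084246e-06]
 [ 2.72367112e-01 -9.62193408e-01 -4.40772666e-05]
 [-2.64224534e-06  4.50612169e-05 -9.99999999e-01]] 0.08558091461054955 0.022
```

View pics/t0b.png

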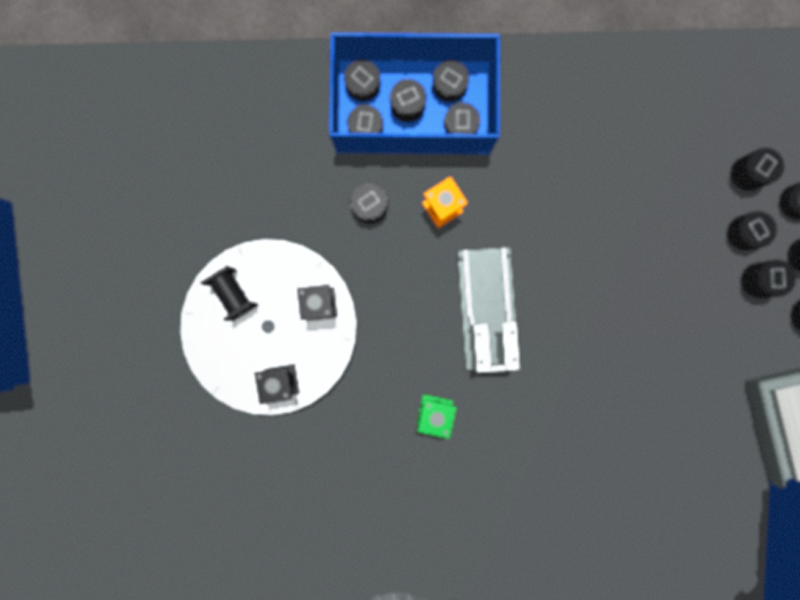

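View pics/s0.png

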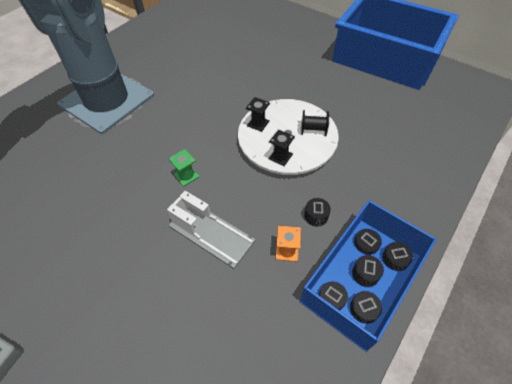

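The top view shows the tipped bobbin at about (232,293) in the 800x600 picture. Standing bobbins are at (316,302) and (276,384). The magazine is at (490,310) with its case toward the robot (down), and the caps are at (370,203). I'll fit silhouettes to get accurate poses and yaws.

```bash
cat >> h.py <<'E'
from scipy.optimize import minimize
def box(x0,x1,y0,y1,z0,z1): return np.array([[x,y,z] for x in(x0,x1) for y in(y0,y1) for z in(z0,z1)])
_a=np.linspace(0,2*np.pi,24)
BOB=[box(-.036,-.029,-.025,.025,0,.05),box(.029,.036,-.025,.025,0,.05),np.array([[x,.02*np.cos(a),.025+.02*np.sin(a)] for x in(-.03,.03) for a in _a])]
MAG=[box(-.098,.098,-.043,.043,0,.01),box(.025,.097,-.035,.035,0,.068)]
def sil(n,parts,p,z):
    c,s=np.cos(p[2]),np.sin(p[2]); R,t,f,cx,cy=cal(n); S=4
    m=np.zeros((384*S,512*S),np.uint8)
    for P in parts:
        W=P@np.array([[c,s,0],[-s,c,0],[0,0,1]])+[p[0],p[1],z]; C=W@R.T+t
        q=C[:,:2]/C[:,2:]*f+[cx,cy]; h=cv2.convexHull(((q+.5)*S*16).astype(np.int32))
        cv2.fillConvexPoly(m,h,255,shift=4)
    return cv2.resize(m,(512,384),interpolation=cv2.INTER_AREA)/255.
def fit(masks,parts,p0,z):
    def cost(p):
        return sum(np.abs(sil(n,parts,p,z)-m).sum()/m.sum() for n,m in masks.items())
    o=minimize(cost,p0,method="Nelder-Mead",options=dict(initial_simplex=np.array(p0)+np.array([[0,0,0],[.008,0,0],[0,.008,0],[0,0,.15]]),xatol=2e-4,fatol=1e-3,maxiter=120))
    return o.x.round(4),round(o.fun,3)
def mask(n,q): return r.regions_of(n,q)
E
python3 - <<'E'
from h import *
b={n:save(n,n+"1") for n in("scene","top")}
mb={n:mask(n,"bobbin")[0]["pixels"].astype(float) for n in b}
mm={n:mask(n,"magazine")[0]["pixels"].astype(float) for n in b}
fb=[fit(mb,BOB,[.614,.244,.5],.036)]+[fit({n:mb[n]},BOB,[.614,.244,.5],.036) for n in b]
fm=[fit(mm,MAG,[.58,-.165,np.pi+.08],0)]+[fit({n:mm[n]},MAG,[.58,-.165,np.pi+.08],0) for n in b]
print(fb,fm,sep="\n")
out=[]
for n in b:
    im=cv2.resize(b[n][:,:,::-1],None,fx=4,fy=4,interpolation=cv2.INTER_CUBIC)
    for parts,p,z in((BOB,fb[0][0],.036),(MAG,fm[0][0],0)):
        s=cv2.resize((sil(n,parts,p,z)*255).astype(np.uint8),None,fx=4,fy=4)
        cs,_=cv2.findContours((s>127).astype(np.uint8),0,2); cv2.drawContours(im,cs,-1,(0,0,255),1)
        u,v=[int(4*k) for k in w2px(n,[p[0],p[1],z])]; u=np.clip(u,190,2048-190);v=np.clip(v,140,1536-140)
        out.append(im[v-220 if v>220 else 0:,u-200:u+200][:300] if 0 else cv2.getRectSubPix(im,(400,300),(float(u),float(v))))
cv2.imwrite("pics/fit1.png",np.vstack([np.hstack(out[:2]),np.hstack(out[2:])]))
print(spot("top","mouth")[:1],spot("top","stop")[:1],spot("scene","mouth")[:1],spot("scene","stop")[:1])
E
```

```text
[(array([0.615 , 0.2429, 0.5164]), np.float64(0.302)), (array([0.6168, 0.2411, 0.5165]), np.float64(0.151)), (array([0.614 , 0.2429, 0.5213]), np.float64(0.113))]
[(array([ 0.5846, -0.166 ,  3.1838]), np.float64(0.108)), (array([ 0.5859, -0.1676,  3.1862]), np.float64(0.047)), (array([ 0.5835, -0.1651,  3.1689]), np.float64(0.039))]
[(0.66, [0.5552, -0.1629, 0.0113])] [(0.88, [0.4928, -0.1656, 0.0104])] [(0.64, [0.5604, -0.1675, 0.0165])] [(0.7, [0.4931, -0.1749, 0.0089])]
```

View pics/fit1.png

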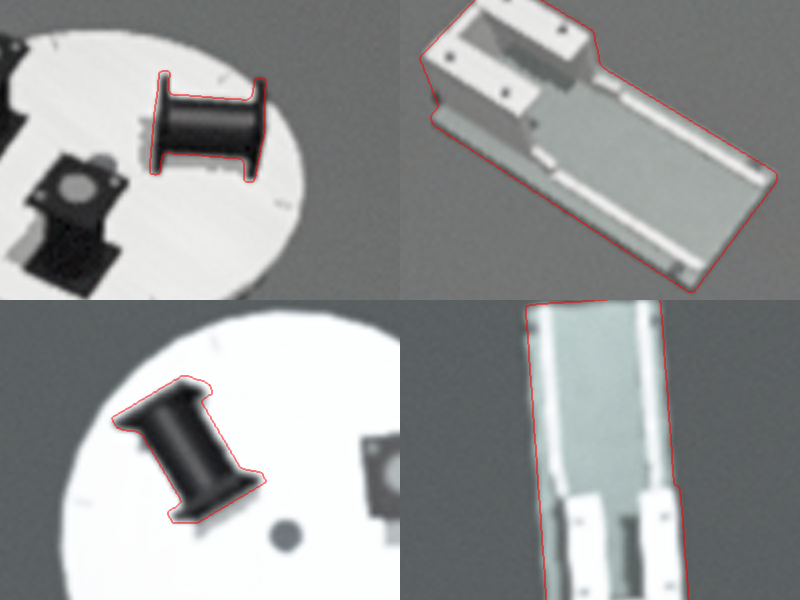

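The overlays match the pictures closely. The bobbin is at (0.615, 0.243) with yaw 0.517, and the magazine is at (0.585, -0.166) with yaw 3.184. Now I'll move.

>>> play_rows --commands '[0.175, -0.19, 0, 0, 0.175, -0.19, 0, 0, 0.175, -0.19, 0, 0, 0.175, -0.19, 0, 0, 0.175, -0.19, 0, 0, 0.175, -0.19, 0, 0, 0.175, -0.19, 0, 0, 0.175, -0.19, 0, 0, 0.175, -0.19, 0, 0, 0.175, -0.19, 0, 0, 0.175, -0.19, 0, 0, 0.175, -0.19, 0, 0, 0.175, -0.19, 0, 0, 0.175, -0.19, 0, 0, 0.175, -0.19, 0, 0, 0.175, -0.19, 0, 0, 0.175, -0.19, 0, 0, 0.175, -0.19, 0, 0, 0.175, -0.19, 0, 0, 0.175, -0.19, 0, 0]' --hand 1

```text
clock: 3.07
position: [0.5276, 0.0677, 0.2535]
eef_rot: [[0.962, 0.272, 0.001], [0.272, -0.962, -0.0], [0.001, 0.0, -1.0]]
contact_force: [0.7, -0.6, 0.6]
gripper_width: 0.0852
grasp_force: 0.0
```

>>> play_rows --commands '[0.175, -0.19, 0, 0, 0.175, -0.19, 0, 0, 0.175, -0.19, 0, 0, 0.175, -0.19, 0, 0, 0.175, -0.19, 0, 0, 0, 0, 0, -0.67, 0, 0, 0, -0.67, 0, 0, 0, -0.67, 0, 0, 0, 0, 0, 0, 0, 0]'

```text
clock: 3.9
position: [0.6144, 0.2386, 0.2532]
eef_rot: [[0.871, 0.492, -0.0], [0.492, -0.871, 0.0], [-0.0, -0.0, -1.0]]
contact_force: [0.0, 0.6, 0.0]
gripper_width: 0.0853
grasp_force: 0.0
```

```bash
cat >> h.py <<'E'
def togo(x,y,z,yaw):
    s=r.read_state(); R=s["eef_rot"]; d=np.array(R).T@(np.array([x,y,z])-s["position"])
    w=np.arctan2(R[1][0],R[0][0]); dw=(yaw-w+np.pi)%(2*np.pi)-np.pi
    print("t",round(s["clock"],2),"pos",np.round(s["position"],4),"yaw",round(w,4),"j",np.round(s["joint_positions"],2),"F",np.round(s["contact_force"],1),"w",round(s["gripper_width"],4),round(s["grasp_force"],1))
    print("units",(d/.15).round(3),"turn",round(-dw/.12,3))
E
python3 - <<'E'
from h import *
togo(.615,.2428,.067,.518)
for n in ("scene","top"):
    r.capture(n); m=mask(n,"bobbin")
    if m: print(n,fit({n:m[0]["pixels"].astype(float)},BOB,[.614,.244,.5],.036))
E
```

```text
t 3.9 pos [0.6144 0.2386 0.2532] yaw 0.5143 j [-0.14  0.59 -0.45  1.49  0.27  1.12 -1.7 ] F [0.  0.6 0. ] w 0.0853 0.0
units [ 0.017 -0.022  1.241] turn -0.031
scene (array([0.6166, 0.2401, 0.5267]), np.float64(0.161))
top (array([0.6146, 0.2428, 0.5052]), np.float64(0.176))
```

>>> play_rows --commands '[0.017, -0.02, 0, -0.03, 0, 0, 0.2, 0, 0, 0, 0.2, 0, 0, 0, 0.2, 0, 0, 0, 0.2, 0, 0, 0, 0.14, 0, 0, 0, 0.1, 0, 0, 0, 0.1, 0, 0, 0, 0.1, 0, 0, 0, 0, 0, 0, 0, 0, 0]'

```text
clock: 5.02
position: [0.6151, 0.2428, 0.0671]
eef_rot: [[0.868, 0.497, -0.0], [0.497, -0.868, -0.0], [-0.001, -0.0, -1.0]]
contact_force: [-0.0, 0.1, -0.5]
gripper_width: 0.0854
grasp_force: 0.0
```

Run:
```python
from h import *
togo(.615,.2428,.067,.518)
a=save("scene","s2");b=save("top","t2")
o=[]
for n,i in(("scene",a),("top",b)):
    u,v=w2px(n,[.615,.243,.06]); c=cv2.getRectSubPix(i[:,:,::-1].copy(),(130,150),(u,v)); o.append(cv2.resize(c,(390,450),interpolation=cv2.INTER_CUBIC))
cv2.imwrite("pics/c2.png",np.hstack(o))
```

```text
t 5.02 pos [0.6151 0.2428 0.0671] yaw 0.5205 j [-0.19  0.82 -0.38  1.59  0.38  0.81 -1.78] F [-0.   0.1 -0.5] w 0.0854 0.0
units [-0.001 -0.001  0.   ] turn 0.021
```

View pics/c2.png

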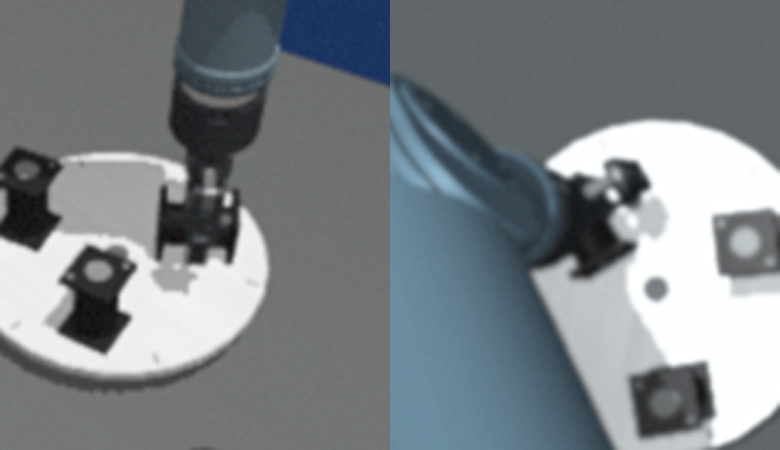

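The scene crop shows the finger centred between the flanges at about (210,225). The standing bobbins are untouched. I'll close the gripper now.

>>> play_rows --commands '[0, 0, 0, 0, 0, 0, 0, 0, 0, 0, 0, 0, 0, 0, 0, 0, 0, 0, 0, 0, 0, 0, 0, 0, 0, 0, 0, 0, 0, 0, 0, 0, 0, 0, 0, 0, 0, 0, 0, 0]' --hand -1

```text
clock: 5.95
position: [0.6158, 0.2427, 0.0682]
eef_rot: [[0.868, 0.497, 0.001], [0.497, -0.868, 0.0], [0.001, 0.001, -1.0]]
contact_force: [-0.5, -1.1, 5.4]
gripper_width: 0.0383
grasp_force: 60.0
```

>>> play_rows --commands '[0, 0, -0.03, 0, 0, 0, -0.06, 0, 0, 0, -0.1, 0, 0, 0, -0.15, 0, 0, 0, -0.15, 0, 0, 0, -0.15, 0, 0, 0, -0.15, 0, 0, 0, -0.15, 0, 0, 0, -0.1, 0, 0, 0, 0, 0]'

```text
clock: 6.78
position: [0.617, 0.244, 0.2285]
eef_rot: [[0.867, 0.497, 0.007], [0.497, -0.868, 0.003], [0.008, 0.001, -1.0]]
contact_force: [1.9, 0.8, -0.4]
gripper_width: 0.0383
grasp_force: 60.1
```

Run:
```python
from h import *
yaw=3.184-np.pi; p=[.5846,-.166]; u=np.array([np.cos(3.184),np.sin(3.184)])
c=np.array(p)+u*(-.045); print(c)
togo(c[0],c[1],.2,yaw)
r.capture("scene");r.capture("top")
for n in("scene","top"):
    m=mask(n,"bobbin")
    if m: print(n,fit({n:m[0]["pixels"].astype(float)},BOB,[.616,.243,.52],.18))
    print(spot(n,"bobbin_center")[:2],spot(n,"standing_a"))
```

```text
[ 0.62955954 -0.16409224]
t 6.78 pos [0.617  0.244  0.2285] yaw 0.5206 j [-0.15  0.62 -0.45  1.51  0.29  1.07 -1.71] F [ 1.9  0.8 -0.4] w 0.0383 60.1
units [-1.282  2.402  0.182] turn 3.985
scene (array([0.6096, 0.2611, 0.4679]), np.float64(0.955))
[(0.88, [0.6153, 0.2458, 0.2225])] [(0.98, [0.5964, 0.1065, 0.0349]), (0.9, [0.4154, -0.0755, 0.001]), (0.88, [0.4749, 0.1705, 0.0339]), (0.57, [0.7556, -0.0961, 0.0005])]
top (array([0.6166, 0.2457, 0.4869]), np.float64(1.238))
[(0.6, [0.6152, 0.246, 0.217]), (0.24, [0.563, 0.1881, 0.0356])] [(0.97, [0.4117, -0.0742, 0.0019]), (0.85, [0.7493, -0.0989, 0.002]), (0.69, [0.4712, 0.1697, 0.0344]), (0.56, [0.5956, 0.1061, 0.0305])]
```

>>> play_rows --commands '[-0.05, 0.09, 0, 0, -0.092, 0.172, 0, 0, -0.092, 0.172, 0, 0, -0.092, 0.172, 0, 0, -0.092, 0.172, 0, 0, -0.092, 0.172, 0, 0, -0.092, 0.172, 0, 0, -0.092, 0.172, 0, 0, -0.092, 0.172, 0, 0, -0.092, 0.172, 0, 0, -0.092, 0.172, 0, 0, -0.092, 0.172, 0, 0, -0.092, 0.172, 0, 0, -0.092, 0.172, 0, 0, -0.036, 0.076, 0, 0, 0, 0, 0, 0]'

```text
clock: 8.52
position: [0.6264, -0.1717, 0.2227]
eef_rot: [[0.871, 0.491, -0.001], [0.491, -0.871, -0.003], [-0.002, 0.002, -1.0]]
contact_force: [-0.0, -0.3, -0.8]
gripper_width: 0.0383
grasp_force: 60.2
```

>>> play_rows --commands '[0, 0, 0, 0.3, 0, 0, 0, 0.5, 0, 0, 0, 0.5, 0, 0, 0, 0.5, 0, 0, 0, 0.5, 0, 0, 0, 0.5, 0, 0, 0, 0.5, 0, 0, 0, 0.4, 0, 0, 0, 0.28, 0, 0, 0, 0, 0, 0, 0, 0, 0, 0, 0, 0]'

```text
clock: 9.52
position: [0.6274, -0.1648, 0.2232]
eef_rot: [[0.999, 0.045, -0.0], [0.045, -0.999, 0.0], [-0.0, -0.0, -1.0]]
contact_force: [-0.4, -0.3, -0.6]
gripper_width: 0.0381
grasp_force: 60.3
```

Run:
```python
from h import *
togo(.6296,-.1641,.042,.0424)
r.capture("scene");r.capture("top")
s=r.read_state(); z=s["position"][2]-.031
for n in("scene","top"):
    m=mask(n,"bobbin")
    if m: print(n,fit({n:m[0]["pixels"].astype(float)},BOB,[.63,-.164,.04],z))
    print(spot(n,"bobbin_center")[:2],spot(n,"mouth"),spot(n,"stop"),spot(n,"magazine"))
```

```text
t 9.52 pos [ 0.6274 -0.1648  0.2232] yaw 0.0448 j [ 0.38  0.58 -0.29  1.56  0.18  1.03 -1.48] F [-0.4 -0.3 -0.6] w 0.0381 60.3
units [ 0.015 -0.003  1.208] turn 0.02
scene (array([ 0.6289, -0.1668,  0.0965]), np.float64(1.03))
[(0.63, [0.6255, -0.1605, 0.2161]), (0.57, [0.5824, -0.1669, 0.002])] [(0.71, [0.4773, 0.1707, 0.0391]), (0.57, [0.5592, -0.1688, 0.0144])] [(0.8, [0.4945, -0.1716, 0.011])] []
top (array([ 0.6226, -0.1524,  0.2191]), np.float64(6.053))
[(0.47, [0.6277, -0.1608, 0.2155])] [(0.6, [0.5526, -0.1654, 0.0093])] [] [(0.93, [0.5794, -0.1663, 0.0014])]
```

>>> play_rows --commands '[0.015, -0.003, 0.1, 0.02, 0, 0, 0.17, 0, 0, 0, 0.17, 0, 0, 0, 0.17, 0, 0, 0, 0.17, 0, 0, 0, 0.15, 0, 0, 0, 0.1, 0, 0, 0, 0.08, 0, 0, 0, 0, 0, 0, 0, 0, 0, 0, 0, 0, 0]'

```text
clock: 11.03
position: [0.6309, -0.1651, 0.0582]
eef_rot: [[0.999, 0.041, 0.002], [0.041, -0.999, -0.0], [0.002, 0.001, -1.0]]
contact_force: [0.4, 0.4, -0.5]
gripper_width: 0.0385
grasp_force: 60.2
```

Run:
```python
from h import *
togo(.6296,-.1641,.042,.0424)
a=save("scene","s3");b=save("top","t3")
o=[]
for n,i in(("scene",a),("top",b)):
    u,v=w2px(n,[.61,-.165,.03]); c=cv2.getRectSubPix(i[:,:,::-1].copy(),(130,150),(u,v)); o.append(cv2.resize(c,(390,450),interpolation=cv2.INTER_CUBIC))
cv2.imwrite("pics/c3.png",np.hstack(o))
```

```text
t 11.03 pos [ 0.6309 -0.1651  0.0582] yaw 0.0405 j [ 0.35  0.8  -0.24  1.63  0.25  0.75 -1.54] F [ 0.4  0.4 -0.5] w 0.0385 60.2
units [-0.009 -0.007  0.108] turn -0.016
```

View pics/c3.png

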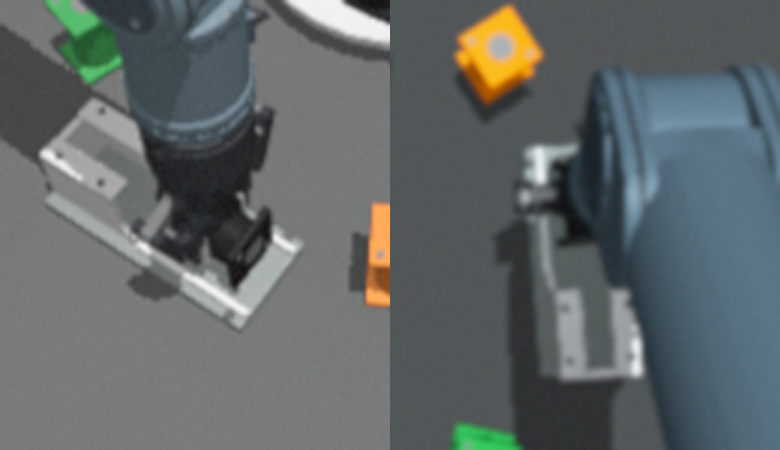

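The scene crop shows the bobbin above the bed between the lips, with its rear flange at about (250,250). I'll lower it gently.

>>> play_rows --commands '[-0.009, -0.007, 0.03, -0.016, 0, 0, 0.03, 0, 0, 0, 0.02, 0, 0, 0, 0.01, 0, 0, 0, 0, 0, 0, 0, 0, 0]'

```text
clock: 11.63
position: [0.6283, -0.1639, 0.0431]
eef_rot: [[0.999, 0.043, -0.0], [0.043, -0.999, 0.0], [-0.0, -0.0, -1.0]]
contact_force: [0.5, -0.2, -0.7]
gripper_width: 0.0385
grasp_force: 60.2
```

>>> play_rows --commands '[0, 0, 0.007, 0, 0, 0, 0, 0, 0, 0, 0, 0]'

```text
clock: 11.88
position: [0.6284, -0.164, 0.0423]
eef_rot: [[0.999, 0.043, 0.0], [0.043, -0.999, -0.0], [0.0, 0.0, -1.0]]
contact_force: [-0.6, -0.1, -1.6]
gripper_width: 0.0386
grasp_force: 60.3
```

>>> play_rows --commands '[0, 0, 0.007, 0, 0, 0, 0, 0, 0, 0, 0, 0]'

```text
clock: 12.13
position: [0.6285, -0.1639, 0.0422]
eef_rot: [[0.999, 0.043, 0.0], [0.043, -0.999, -0.0], [-0.0, 0.0, -1.0]]
contact_force: [-3.2, 0.7, 6.6]
gripper_width: 0.0378
grasp_force: 61.1
```

Contact with the floor gives 6.6 N, and the height matches what I expected. I'll release it.

>>> play_rows --commands '[0, 0, 0, 0, 0, 0, 0, 0, 0, 0, 0, 0, 0, 0, 0, 0, 0, 0, 0, 0, 0, 0, 0, 0, 0, 0, 0, 0, 0, 0, 0, 0]' --hand 1

```text
clock: 12.8
position: [0.6283, -0.1639, 0.0411]
eef_rot: [[0.999, 0.043, -0.0], [0.043, -0.999, 0.0], [-0.0, -0.0, -1.0]]
contact_force: [0.7, -0.5, 0.1]
gripper_width: 0.0855
grasp_force: 0.0
```

>>> play_rows --commands '[0, 0, -0.05, 0, 0, 0, -0.1, 0, 0, 0, -0.2, 0, 0, 0, -0.2, 0, 0, 0, -0.1, 0, 0.2, 0, 0, 0, 0.25, 0, 0, 0, 0.25, 0, 0, 0, 0, 0, 0, 0, 0, 0, 0, 0]'

```text
clock: 13.63
position: [0.735, -0.1584, 0.1396]
eef_rot: [[0.999, 0.044, 0.002], [0.044, -0.999, 0.001], [0.002, -0.001, -1.0]]
contact_force: [-0.2, -0.5, -0.1]
gripper_width: 0.0855
grasp_force: 0.0
```

Run:
```python
from h import *
togo(.72,-.16,.045,.0424)
a=save("scene","s4");b=save("top","t4")
for n in("scene","top"):
    m=mask(n,"bobbin")
    if m: print(n,fit({n:m[0]["pixels"].astype(float)},BOB,[.628,-.164,.043],.01))
    print(spot(n,"bobbin_center")[:2],spot(n,"mouth")[:2])
o=[]
for n,i in(("scene",a),("top",b)):
    u,v=w2px(n,[.61,-.165,.03]); c=cv2.getRectSubPix(i[:,:,::-1].copy(),(130,150),(u,v)); o.append(cv2.resize(c,(390,450),interpolation=cv2.INTER_CUBIC))
cv2.imwrite("pics/c4.png",np.hstack(o))
```

```text
t 13.63 pos [ 0.735  -0.1584  0.1396] yaw 0.0436 j [ 0.3   0.84 -0.25  1.29  0.22  1.03 -1.51] F [-0.2 -0.5 -0.1] w 0.0855 0.0
units [-0.102  0.007  0.631] turn 0.01
scene (array([ 0.6289, -0.1648,  0.1031]), np.float64(0.2))
[(0.94, [0.6284, -0.1616, 0.0346])] [(0.82, [0.5601, -0.1664, 0.0127])]
top (array([ 0.6272, -0.1632,  0.0781]), np.float64(0.111))
[(0.78, [0.6271, -0.159, 0.0355])] [(0.86, [0.5556, -0.1658, 0.0092])]
```

View pics/c4.png

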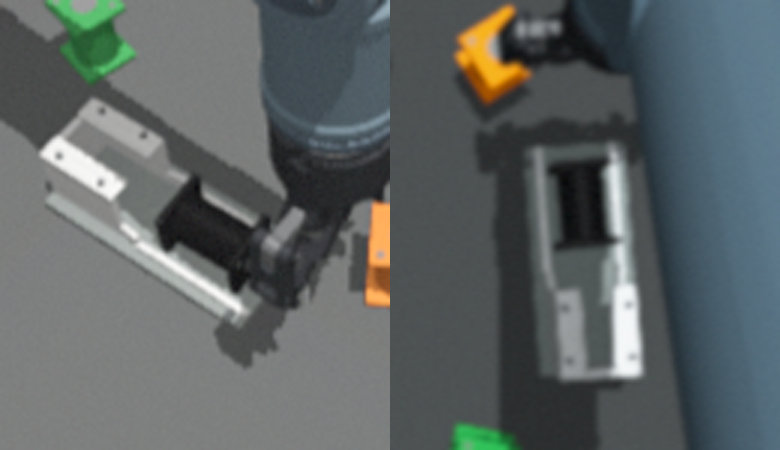

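The bobbin lies in the bed, released, at about (207,225) in the scene crop and between the lips. Next I'll shut the fingers and come down behind it.

>>> play_rows --commands '[-0.15, 0.004, 0, 0, -0.15, 0.004, 0, 0, 0, 0, 0, 0, 0, 0, 0, 0, 0, 0, 0, 0, 0, 0, 0, 0, 0, 0, 0, 0, 0, 0, 0, 0, 0, 0, 0, 0, 0, 0, 0, 0]' --hand -1

```text
clock: 14.87
position: [0.6886, -0.1624, 0.1386]
eef_rot: [[0.999, 0.043, 0.0], [0.043, -0.999, 0.0], [0.0, -0.0, -1.0]]
contact_force: [0.6, 0.1, -0.2]
gripper_width: 0.0
grasp_force: 0.0
```

Run:
```python
from h import *
togo(.69,-.1615,.042,.0424)
```

```text
t 14.87 pos [ 0.6886 -0.1624  0.1386] yaw 0.0427 j [ 0.33  0.77 -0.26  1.43  0.22  0.96 -1.51] F [ 0.6  0.1 -0.2] w 0.0 0.0
units [ 0.01  -0.006  0.644] turn 0.003
```

>>> play_rows --commands '[0.035, -0.006, 0, 0, 0, 0, 0.1, 0, 0, 0, 0.15, 0, 0, 0, 0.15, 0, 0, 0, 0.12, 0, 0, 0, 0.08, 0, 0, 0, 0.04, 0, 0, 0, 0, 0, 0, 0, 0, 0]'

```text
clock: 15.62
position: [0.694, -0.1615, 0.0429]
eef_rot: [[0.999, 0.042, 0.001], [0.042, -0.999, -0.0], [0.001, 0.0, -1.0]]
contact_force: [0.1, -0.4, 0.8]
gripper_width: -0.0001
grasp_force: 0.0
```

>>> play_rows --commands '[-0.04, 0, 0, 0, -0.04, 0, 0, 0, -0.04, 0, 0, 0, -0.04, 0, 0, 0, -0.04, 0, 0, 0, -0.04, 0, 0, 0, -0.04, 0, 0, 0, -0.04, 0, 0, 0]'

```text
clock: 16.28
position: [0.6459, -0.1635, 0.0433]
eef_rot: [[0.999, 0.043, 0.002], [0.043, -0.999, -0.0], [0.002, 0.0, -1.0]]
contact_force: [2.6, 0.4, 3.6]
gripper_width: 0.0004
grasp_force: 1.1
```

>>> play_rows --commands '[-0.04, 0, 0, 0, -0.04, 0, 0, 0, -0.04, 0, 0, 0]'

```text
clock: 16.53
position: [0.628, -0.1643, 0.0433]
eef_rot: [[0.999, 0.043, 0.002], [0.043, -0.999, -0.0], [0.002, 0.0, -1.0]]
contact_force: [3.9, 0.1, 5.7]
gripper_width: -0.0002
grasp_force: 1.6
```

>>> play_rows --commands '[-0.04, 0, 0, 0, -0.04, 0, 0, 0, -0.04, 0, 0, 0]'

```text
clock: 16.78
position: [0.61, -0.165, 0.0433]
eef_rot: [[0.999, 0.043, 0.002], [0.043, -0.999, -0.0], [0.002, 0.0, -1.0]]
contact_force: [3.5, 0.0, 6.4]
gripper_width: 0.0001
grasp_force: 1.6
```

Run:
```python
from h import *
togo(.5766,-.1663,.042,.0424)
b={n:save(n,n+"5") for n in("scene","top")}
for n in b:
    m=mask(n,"bobbin")
    if m: print(n,fit({n:m[0]["pixels"].astype(float)},BOB,[.555,-.166,.043],.01))
    print(spot(n,"bobbin_center")[:2])
o=[]
for n,i in b.items():
    u,v=w2px(n,[.57,-.165,.03]); c=cv2.getRectSubPix(i[:,:,::-1].copy(),(130,150),(u,v)); o.append(cv2.resize(c,(390,450),interpolation=cv2.INTER_CUBIC))
cv2.imwrite("pics/c5.png",np.hstack(o))
```

```text
t 16.78 pos [ 0.61   -0.165   0.0433] yaw 0.0427 j [ 0.36  0.79 -0.24  1.69  0.26  0.69 -1.54] F [3.5 0.  6.4] w 0.0001 1.6
units [-0.223 -0.001  0.008] turn 0.002
scene (array([ 0.5481, -0.1435,  0.9971]), np.float64(4.828))
[(0.66, [0.5608, -0.1629, 0.035])]
top (array([ 0.5574, -0.1613,  0.1559]), np.float64(2.28))
[(0.77, [0.5594, -0.1613, 0.0342])]
```

View pics/c5.png

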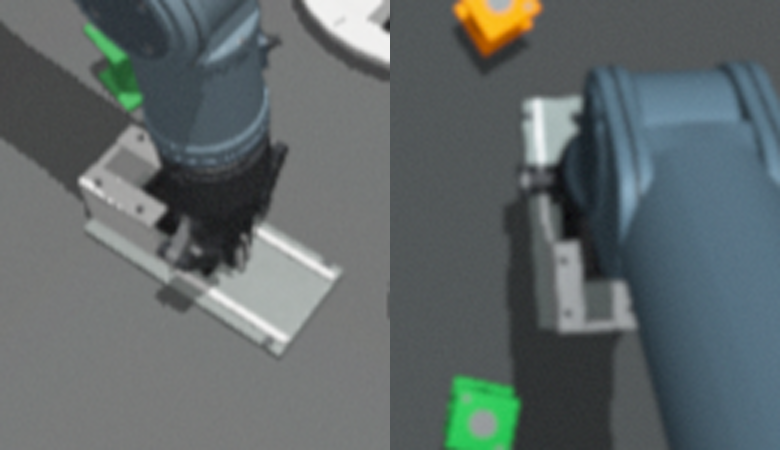

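The scene crop shows the bobbin entering the case with the fingers behind it at about (200,255). The forces are small. I'll keep pushing.

>>> play_rows --commands '[-0.04, 0, 0, 0, -0.04, 0, 0, 0, -0.04, 0, 0, 0]'

```text
clock: 17.33
position: [0.5921, -0.1658, 0.0432]
eef_rot: [[0.999, 0.043, 0.002], [0.043, -0.999, -0.0], [0.002, 0.0, -1.0]]
contact_force: [3.1, 0.7, 5.0]
gripper_width: -0.0001
grasp_force: 1.7
```

>>> play_rows --commands '[-0.02, 0, 0, 0, -0.02, 0, 0, 0]'

```text
clock: 17.5
position: [0.5859, -0.1661, 0.0431]
eef_rot: [[0.999, 0.043, 0.001], [0.043, -0.999, -0.0], [0.001, 0.0, -1.0]]
contact_force: [3.8, -0.3, 4.2]
gripper_width: -0.0001
grasp_force: 1.7
```

>>> play_rows --commands '[-0.015, 0, 0, 0, -0.015, 0, 0, 0]'

```text
clock: 17.67
position: [0.5816, -0.1663, 0.0432]
eef_rot: [[0.999, 0.043, 0.002], [0.043, -0.999, -0.0], [0.002, 0.0, -1.0]]
contact_force: [3.8, -0.4, 5.1]
gripper_width: 0.0001
grasp_force: 1.7
```

>>> play_rows --commands '[-0.015, 0, 0, 0, -0.015, 0, 0, 0]'

```text
clock: 17.83
position: [0.5772, -0.1664, 0.0432]
eef_rot: [[0.999, 0.043, 0.002], [0.043, -0.999, -0.0], [0.002, 0.0, -1.0]]
contact_force: [3.5, -0.7, 5.5]
gripper_width: -0.0
grasp_force: 1.7
```

>>> play_rows --commands '[-0.01, 0, 0, 0, -0.01, 0, 0, 0]'

```text
clock: 18.0
position: [0.5761, -0.1664, 0.0434]
eef_rot: [[0.999, 0.043, 0.006], [0.043, -0.999, -0.0], [0.006, 0.0, -1.0]]
contact_force: [11.6, -0.8, -1.7]
gripper_width: -0.0002
grasp_force: 5.5
```

>>> play_rows --commands '[-0.012, 0, 0, 0, 0, 0, 0, 0, 0, 0, 0, 0]'

```text
clock: 18.25
position: [0.5761, -0.1664, 0.0437]
eef_rot: [[0.999, 0.043, 0.009], [0.043, -0.999, -0.0], [0.009, 0.0, -1.0]]
contact_force: [12.3, -0.2, -2.2]
gripper_width: 0.0001
grasp_force: 6.2
```

>>> play_rows --commands '[-0.02, 0, 0, 0, -0.02, 0, 0, 0, 0, 0, 0, 0, 0, 0, 0, 0]'

```text
clock: 18.58
position: [0.5763, -0.1663, 0.0453]
eef_rot: [[0.999, 0.044, 0.022], [0.044, -0.999, -0.0], [0.022, 0.001, -1.0]]
contact_force: [24.7, -0.4, -8.3]
gripper_width: 0.0004
grasp_force: 12.1
```

The tool is at a hard stop, at the place expected. I'll back off, rise clear and check.

>>> play_rows --commands '[0.1, 0, 0, 0, 0.15, 0, 0, 0, 0.1, 0, 0, 0, 0, 0, 0, 0, 0, 0, -0.2, 0, 0, 0, -0.25, 0, 0, 0, -0.25, 0, 0, 0, -0.25, 0, 0, 0.25, -0.1, 0, 0, 0.25, 0, 0, 0, 0.25, 0, 0, 0, 0.25, 0, 0, 0, 0.25, 0, 0, 0, 0.25, 0, 0, 0, 0, 0, 0, 0, 0, 0, 0]'

```text
clock: 19.92
position: [0.6244, -0.3927, 0.1981]
eef_rot: [[0.999, 0.037, -0.005], [0.037, -0.999, -0.0], [-0.005, -0.0, -1.0]]
contact_force: [0.2, 0.4, -0.3]
gripper_width: -0.0002
grasp_force: 0.0
```

Run:
```python
from h import *
togo(.5766,-.1663,.042,.0424)
b={n:save(n,n+"6") for n in("scene","top")}
for n in b:
    print(spot(n,"bobbin_center")[:2],spot(n,"mouth")[:1],spot(n,"stop")[:1],spot(n,"standing_a"),spot(n,"cap_stack")[:1])
o=[]
for n,i in b.items():
    i=i[:,:,::-1].copy(); big=cv2.resize(i,None,fx=4,fy=4,interpolation=cv2.INTER_CUBIC)
    s=cv2.resize((sil(n,BOB,[.5846-.055,-.166-.055*.0424,.0424],.01)*255).astype(np.uint8),None,fx=4,fy=4)
    cs,_=cv2.findContours((s>127).astype(np.uint8),0,2)
    big2=big.copy(); cv2.drawContours(big2,cs,-1,(0,0,255),1)
    u,v=w2px(n,[.57,-.165,.03]); 
    o.append(np.vstack([cv2.getRectSubPix(k,(400,300),(4*u,4*v)) for k in(big,big2)]))
cv2.imwrite("pics/c6.png",np.hstack(o))
```

```text
t 19.92 pos [ 0.6244 -0.3927  0.1981] yaw 0.0372 j [ 0.64  0.76 -0.25  1.3   0.19  1.11 -1.16] F [ 0.2  0.4 -0.3] w -0.0002 0.0
units [-0.257 -1.52   1.042] turn -0.044
[(0.57, [0.5263, -0.1647, 0.0327])] [(0.81, [0.5592, -0.1679, 0.0138])] [(0.88, [0.4904, -0.1688, 0.0105])] [(0.89, [0.595, 0.1046, 0.034]), (0.76, [0.7588, -0.095, -0.0003]), (0.74, [0.4768, 0.1696, 0.0342]), (0.55, [0.4114, -0.0756, -0.0005])] [(0.72, [0.7606, 0.0243, 0.0008])]
[(0.89, [0.5285, -0.164, 0.0347]), (0.49, [0.5591, 0.1904, -0.0034])] [(0.7, [0.5292, -0.164, 0.0331])] [(0.93, [0.4961, -0.1655, 0.0086])] [(0.94, [0.7505, -0.0961, 0.0032]), (0.89, [0.4133, -0.0725, 0.0015]), (0.76, [0.5963, 0.1044, 0.03]), (0.63, [0.4682, 0.1727, 0.0334])] [(0.63, [0.7593, 0.0269, -0.0025])]
```

View pics/c6.png

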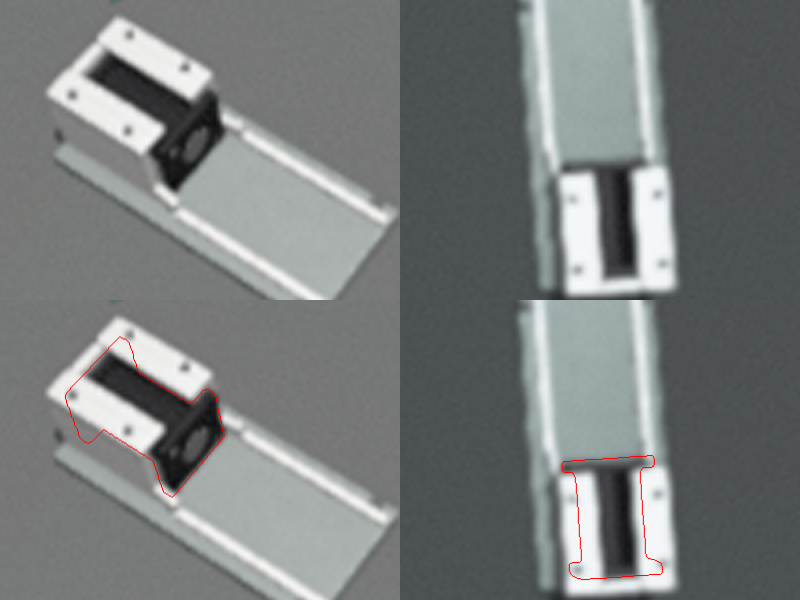

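View pics/scene6.png

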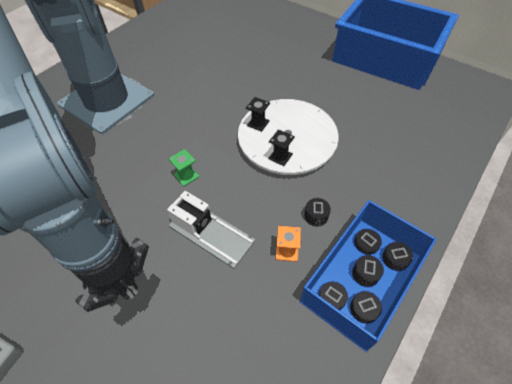

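The bobbin fills the case and its rear flange shows at about (190,140) in the crop, matching the outline for fully home. The standing bobbins at (258,112) and (282,147), the caps at (317,210) and the look-alikes have not moved.

```bash
python3 -c "
from station import r
print(r.sign_off())"
```

```text
the job is handed in; nothing more can be done
None
```

The tipped bobbin is fully home in the magazine against the back stop, the standing bobbins, cap stack and look-alikes were not disturbed, and the job was handed in at about 20 s.

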